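# Stopper the sample flask and click it into the viewing notch

## Task

Take the red stopper from its wooden stand and set it fully home in the neck of the amber flask, lowering it right down before you let go. Then take the black knob of the carriage and slide the flask along the rail towards the white comparison card until the ball detent clicks into its notch at the card's centre line; do not run past the notch. Finish holding the knob with the carriage still in the notch, and leave the two cups and the pigment pot alone.

Things in the scene. Friction and masses are not known exactly. Their poses are not given: they have to be found in the camera images.
- stopper: red plastic stopper, loose, about 40 g, upright in its stand. Origin: centre of the underside of its collar (40 mm diameter, 4 mm thick, from z = 0 to 4). Above it a round grip, 20 mm diameter at z = 4 widening to 23 mm at the top, z = 30 mm. Below it a tapered plug 24 mm long, 25 mm diameter at the collar and 18 mm at its tip. z points up through the grip
- stopper_stand: fixed wooden block 70x70x34 mm with a 32 mm round hole in the middle of its top, 30 mm deep, in which the stopper's plug hangs by its collar. Origin: centre of its underside on the table
- flask_mouth (a point): centre of the rim of the amber flask (conical, 62 mm at the foot, straight neck 37 mm outside and 29 mm inside diameter for the upper 20 mm), 106 mm above the table. The flask is clamped to the carriage, moves with it and stays upright. With the stopper home, the collar rests on the rim and the stopper's origin lies at this point
- knob_grip (a point): middle of the round black knob of the carriage, an upright cylinder 22 mm diameter, from 50 to 88 mm above the table; this point is 72 mm above the table. The knob stands on an arm of the carriage, 100 mm from the flask's axis on the robot's side (the -x side of the slide)
- carriage: grey carriage with flask and knob; origin on the table under the flask's axis, axes as the slide's. Slides along y, from 115 mm before to 100 mm past the slide's middle, with 1 to 2 N drag; starts 45 to 160 mm short of the notch. Its spring ball pulls it in within 4 mm of the notch; pushing it out takes about 12 N, so hold with clearly less
- slide_base: fixed aluminium base of the slide, 100x330x32 mm, rail along its y axis. Origin: centre of its underside on the table
- carriage_index (a point): point on the carriage, on the flask's axis, 30 mm above the table; in the notch it coincides with notch
- notch (a point): centre of the detent notch, 30 mm above the table, on the rail's middle line, in front of the line on the white card. Its y axis runs along the rail, the way the carriage has to go
- viewing_stand: fixed stand, set anew along the rail each time: white upright card 130 mm wide and 120 mm high, 75 mm behind the rail's middle line, with two colour samples and a black centre line, and the grooved detent strip under the carriage. Origin: on the table below the notch; y along the rail
- bisque_cup_a: white bisque cup, 68 mm wide, 48 mm high, loose bystander; origin at the centre of its underside
- bisque_cup_b: terracotta bisque cup, 65 mm wide, 50 mm high, loose bystander; origin at the centre of its underside
- pot_b: small red-brown pigment pot with black cap, 37 mm wide, 46 mm high, loose bystander; origin at the centre of its underside
Mind the look-alikes: they are no part of the job. Several things have the shape of the stopper; the one meant has the colours described above.

How it is judged:
By the outcome, as a careful person would: the job done as asked, in the order asked, and still so for the second after the job is handed in, while the arm keeps its last pose, push and grip.
It also fails if it takes over 64 s, if anything falls off the work surface, if the arm or the gripper's body presses on something with over 40 N, if the wrist force passes 120 N, or if a joint passes its speed limit or range.

## Robot

A 6-joint arm with a two-finger parallel gripper is mounted at the origin on a cart in front of the work surface, level with it; the furniture and walls round the work are solid. World frame = base frame: x ahead of the robot, y to its left, z up, the work surface at z = 0. Lengths are in m, angles in rad, forces in N, time in s.
With the tool pointing down it reaches from about 0.375 to 0.975 m from the base axis. Payload 3.8 kg.
Tool frame: the origin (TCP) lies on the centre line of the jaws, within the pads' length; the fingertips stand 14 mm ahead of it and the grasp point (between the pads) lies 5 mm behind it; z points along the fingers, x is the direction in which the jaws open and shut, and the axes are right-handed (so a half turn about z gives the same grasp; the last joint's range is limited). The gripper opens to 85 mm and grips with 20 to 120 N. Pads are 22 mm wide; open, the fingers measure 114 mm over their backs; the gripper's body (76 mm by 85 mm) begins 54 mm behind the grasp point. The pads swing forward as they close: fully open they stand 13 mm farther back than shut.
Start: joints at [1.231, 0.264, 1.604, -0, 1.274, -0.037], TCP at [0.201, 0.644, 0.245] pointing down, gripper open.
Joint ranges: [-2.63, 2.63], [-0.94, 2.18], [0.31, 2.57], [-1.31, 4.45], [0, 2.66], [-2.55, 2.55]. Speed limits (rad/s): [2.57, 2.57, 3.14, 3.14, 3.14, 3.14].

## Interface

Orientations are given as a rotation vector (axis times angle).
In Python, from workcell import bot gives the robot as it stands. The module is installed in compiled form; this text tells all that it offers.
- The arm moves only by the tool arm_command, never from a script. Its argument "steps" is one flat list of numbers, 7 for each row, row after row: the shift along the tool's x, y, z in units of 30 mm (1.0 is 30 mm), then the turn, a rotation vector about the tool's x, y, z in units of 6 degrees (1.0 is 6 degrees), then the opening, from 0 (shut) to 1 (fully open). In form: [tx, ty, tz, ax, ay, az, fingers, tx, ty, tz, ax, ay, az, fingers, ...]. A call has 1 to 10 rows; each row shifts and turns the commanded pose from where the row before left it, along the tool's axes as they then stand; what a row does not reach is not made up. A row lasts 1/8 s, in which the tool goes at most 62.5 mm and 10.7 degrees, less where a joint would pass 70% of its speed; a pose out of reach is approached as far as the arm can. A call is refused whole if a number of a shift passes 1 or a number of a turn 1, either way. A call with a gripper value outside its range is refused whole. The fingers move at their own pace and stop on an object; "squeeze" is the grip in N (left out, the last holds). Time passes only in rows, so rows that do not move let the fingers close. It gives the time, the measured TCP pose, the force and the opening at its end, in the units of the state.
- bot.read_state(): the state, without advancing time (a new reading comes with each control period).
- bot.read_camera(name): name is "scene" or "top"; returns a dict with "img" (420x560x3 uint8, red, green, blue), "camera_matrix" (3x3 intrinsics, pixels), "k1" (the pictures are not rectified: a ray, as slopes to the right and down, at radius r is drawn at 1 + k1 r^2 times it, then the intrinsics apply), "pose" (4x4, takes a point from camera to world coordinates). Camera axes: x right, y down, z forward; pixel columns grow to the right and rows downward; lengths in m; the calibration is good to about 2 mm. A picture is of the moment at which its call begins. There is no depth.
- bot.finish_job(): hands the job in, once; it reports no verdict.
The state is a dict: "time": time; "q": joint angles; "joint_vel": joint speeds; "joint_torque": joint torques, N m; "tool_pos": TCP position; "tcp_rot": TCP orientation; "wrist_force": force on the tool from outside, world axes, zero at the start; "torque": the same for the moment, N m; "width": opening from 0.0 (shut) to 1.0 (fully open).
Only numpy, scipy, OpenCV 4.12 (cv2) and the standard library are available. Lean on these libraries where they do the work, as an engineer would, in place of code of your own. Each camera call takes 0.05 s, during which the arm holds its last target.

## Working session

There is one attempt and no reset: what is moved stays moved. The work goes in short steps, Python scripts to look and compute and a tool call to move; the robot and the scene stay as the last step left them, time stands still between calls to the robot, and variables do not carry over. Pictures are saved under pics/ and viewed, and the job is handed in when it is done.

Besides the shell and the picture viewer there is one more tool, called by a JSON object that holds its "method" and its "body", one argument or row to a line. arm_command: Moves the arm, as the interface text tells. Its arguments: {"type":"object","properties":{"steps":{"type":"array","items":{"type":"number"}},"squeeze":{"type":"number"}},"required":["steps"]}

```bash
mkdir -p pics
python3 - <<'E'
from workcell import bot
import cv2,pickle
for n in("scene","top"):
    c=bot.read_camera(n); pickle.dump(c,open(n+"0.pkl","wb"))
    cv2.imwrite(f"pics/{n}0.png",c["img"][:,:,::-1])
    print(n,c["camera_matrix"].tolist(),c["k1"],c["pose"].round(4).tolist())
s=bot.read_state();print(s)
E
```

```text
scene [[419.2024242054766, 0.0, 274.97990269152996], [0.0, 419.2024242054766, 212.05768355729876], [0.0, 0.0, 1.0]] 0.03901655617674335 [[0.7632, -0.35, 0.5432, -0.1288], [-0.6462, -0.4121, 0.6424, -0.8422], [-0.001, -0.8413, -0.5406, 0.802], [0.0, 0.0, 0.0, 1.0]]
top [[403.511892014791, 0.0, 277.9458942579965], [0.0, 403.511892014791, 205.39915800290586], [0.0, 0.0, 1.0]] -0.05096768625379673 [[-0.026, -0.9904, 0.1359, 0.3847], [-0.9995, 0.0285, 0.0163, -0.0224], [-0.02, -0.1354, -0.9906, 1.3431], [0.0, 0.0, 0.0, 1.0]]
{'time': 0.1, 'q': array([ 1.23109052e+00,  2.64685986e-01,  1.60526368e+00,  1.70998577e-05,
        1.27369375e+00, -3.68998076e-02]), 'joint_vel': array([ 0.00023785, -0.00313685, -0.0025379 ,  0.00056552, -0.00093299,
        0.00128735]), 'joint_torque': array([ 3.67047960e-05, -5.16703570e+01, -3.68592632e+01,  4.88915293e-05,
        6.27790665e-03, -2.25301864e-05]), 'tool_pos': array([0.20106734, 0.64368572, 0.24406682]), 'tcp_rot': array([ 2.53016428,  1.8602977 , -0.0026774 ]), 'wrist_force': array([-0.49175095,  1.04100281,  0.35648994]), 'torque': array([-0.00498613, -0.03407087,  0.04709603]), 'width': 1.001068271959728}
```

View pics/scene0.png

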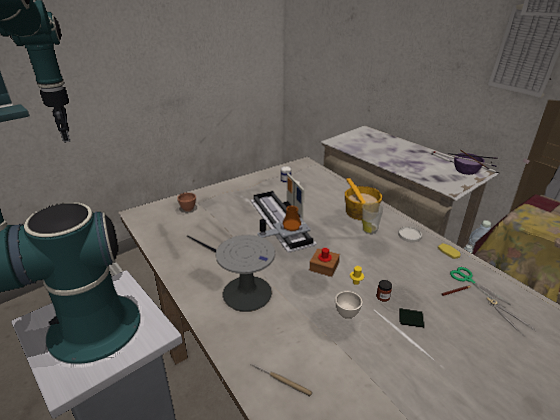

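View pics/top0.png

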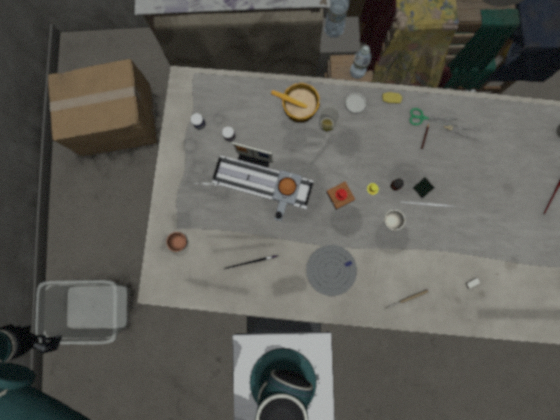

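The red stopper sits in its stand at top (342,195), with the flask at (288,187), the knob at (279,214) and the card at (253,155). A banding wheel at (331,270) is in the way near the robot. I'll enlarge these areas.

Run:
```python
import cv2
a=cv2.imread("pics/top0.png")[130:240,200:360]; cv2.imwrite("pics/tc.png",cv2.resize(a,None,fx=5,fy=5,interpolation=cv2.INTER_CUBIC))
a=cv2.imread("pics/scene0.png")[160:280,235:395]; cv2.imwrite("pics/sc.png",cv2.resize(a,None,fx=5,fy=5,interpolation=cv2.INTER_CUBIC))
```

```text
(no output)
```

View pics/tc.png

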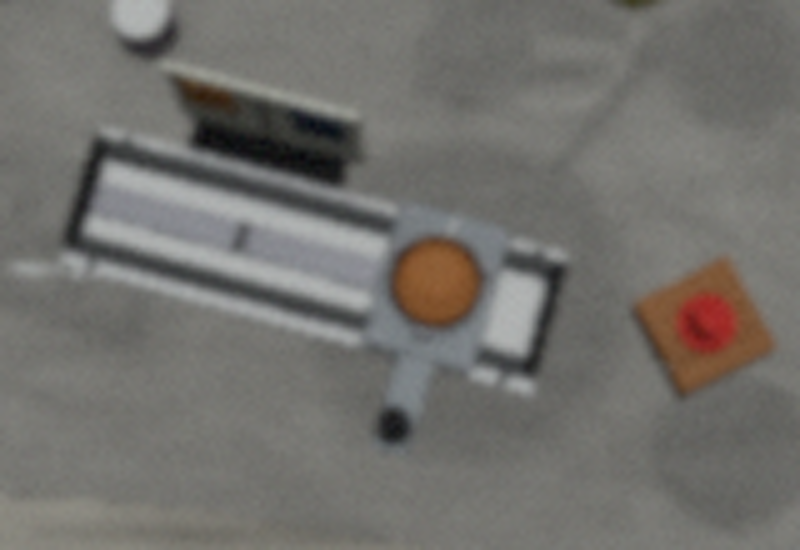

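View pics/sc.png

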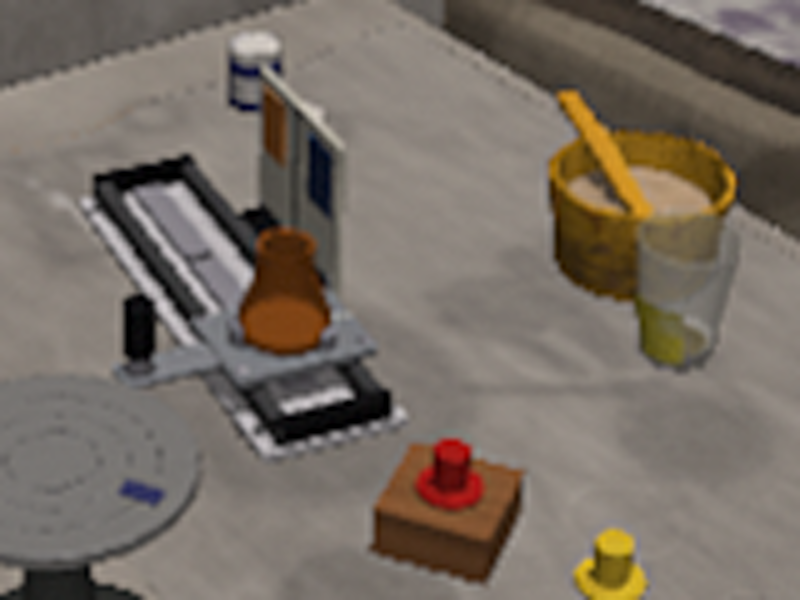

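Top crop: stopper (707,323), flask (437,282), knob (394,424), notch mark (241,237). Scene crop: grip top (453,447), collar (450,485), flask rim (287,241), knob top (138,300), notch mark (203,255). Now I'll triangulate.

```bash
cat > h.py <<'E'
import numpy as np,cv2,pickle
from scipy.optimize import least_squares
def cam(n): return pickle.load(open(n+".pkl","rb"))
def ray(c,px):
    K=c["camera_matrix"];k=c["k1"]
    d=np.array([(px[0]-K[0,2])/K[0,0],(px[1]-K[1,2])/K[1,1]]);u=d.copy()
    for _ in range(30): u=d/(1+k*(u@u))
    P=c["pose"];return P[:3,3],P[:3,:3]@np.array([u[0],u[1],1])
def atz(c,px,z):
    o,d=ray(c,px);return o+d*(z-o[2])/d[2]
def tri(rs):
    A=np.zeros((3,3));b=np.zeros(3)
    for o,d in rs:
        d=d/np.linalg.norm(d);M=np.eye(3)-np.outer(d,d);A+=M;b+=M@o
    p=np.linalg.solve(A,b);return p,[np.linalg.norm((np.eye(3)-np.outer(d,d)/(d@d))@(p-o)) for o,d in rs]
def proj(c,p):
    P=c["pose"];q=P[:3,:3].T@(np.asarray(p)-P[:3,3]);u=q[:2]/q[2];u=u*(1+c["k1"]*(u@u))
    K=c["camera_matrix"];return np.array([K[0,0]*u[0]+K[0,2],K[1,1]*u[1]+K[1,2]])
E
python3 - <<'E'
from h import *
S=cam("scene0");T=cam("top0")
t=lambda x,y:((x+.5)/5-.5+200,(y+.5)/5-.5+130)
s=lambda x,y:((x+.5)/5-.5+235,(y+.5)/5-.5+160)
for n,sp,tp,z in [("griptop",(453,447),(707,322),.064),("collar",(450,487),(707,323),.036),("mouth",(287,241),(437,282),.106),("knobtop",(138,300),(394,424),.088),("notch",(203,255),(241,237),.03)]:
    rs=[ray(S,s(*sp)),ray(T,t(*tp))]
    p,r=tri(rs);print(n,p.round(4),np.round(r,4),"atz S",atz(S,s(*sp),z).round(4),"T",atz(T,t(*tp),z).round(4))
for q in [(105,133),(567,250),(530,390),(65,260)]:print(atz(T,t(*q),.0).round(4),end=' ')
for q in [(640,308),(727,260),(775,345),(685,395)]:print(atz(T,t(*q),.034).round(4))
for nm,q,z in [("cardL",(165,67),.12),("cardR",(362,112),.12)]:print(nm,atz(T,t(*q),z).round(4))
for nm,q,z in [("cardL",(262,70),.12),("cardR",(342,150),.12)]:print(nm,atz(S,s(*q),z).round(4))
E
```

```text
griptop [ 0.5934 -0.2063  0.0639] [0.0027 0.0027] atz S [ 0.5959 -0.2075  0.064 ] T [ 0.5912 -0.2045  0.064 ]
collar [ 0.5951 -0.2084  0.0358] [0.0001 0.0001] atz S [ 0.5948 -0.2086  0.036 ] T [ 0.5951 -0.2084  0.036 ]
mouth [ 0.6173 -0.0346  0.1108] [0.0045 0.0045] atz S [ 0.6268 -0.0308  0.106 ] T [ 0.6145 -0.0319  0.106 ]
knobtop [ 0.5288 -0.0029  0.0898] [0.0007 0.0007] atz S [ 0.5311 -0.0011  0.088 ] T [ 0.5284 -0.0025  0.088 ]
notch [0.6662 0.0977 0.0168] [0.0006 0.0006] atz S [0.6534 0.0816 0.03  ] T [0.6629 0.0969 0.03  ]
[0.745  0.1921 0.    ] [ 0.6536 -0.1213  0.    ] [ 0.5588 -0.0929  0.    ] [0.6571 0.2199 0.    ] [ 0.6066 -0.1652  0.034 ]
[ 0.637  -0.2239  0.034 ]
[ 0.5795 -0.2526  0.034 ]
[ 0.5482 -0.1921  0.034 ]
cardL [0.7542 0.1349 0.12  ]
cardR [0.7211 0.0119 0.12  ]
cardL [0.7498 0.1313 0.12  ]
cardR [0.7146 0.0127 0.12  ]
```

```bash
cat >> h.py <<'E'
from scipy.spatial.transform import Rotation as R
def plan(target,yaw=None):
    """yaw: desired world angle (deg, mod 180) of tool x. prints shift in tool axes units, yaw remaining"""
    from workcell import bot
    s=bot.read_state();M=R.from_rotvec(s["tcp_rot"]).as_matrix()
    d=M.T@(np.array(target)-s["tool_pos"])/.03
    print("t",round(s["time"],2),"pos",s["tool_pos"].round(4),"F",s["wrist_force"].round(1),"w",round(s["width"],3),"q",s["q"].round(2))
    zl=M[:,2];print("tool z",zl.round(4),"x",M[:,0].round(3))
    print("shift units now-axes",d.round(2))
    if yaw is not None:
        cur=np.degrees(np.arctan2(M[1,0],M[0,0]));dy=(yaw-cur+90)%180-90
        Mt=R.from_euler('z',np.radians(cur+dy)).as_matrix()@np.diag([1,-1,-1.])
        rv=R.from_matrix(M.T@Mt).as_rotvec()
        print("cur yaw",cur.round(2),"turn units",(np.degrees(rv)/6).round(2),"shift in target axes",(Mt.T@(np.array(target)-s["tool_pos"])/.03).round(2))
E
python3 - <<'E'
from h import *
plan([.595,-.208,.245],73.5)
T=cam("top0");S=cam("scene0")
print(atz(T,(331,270),.15),atz(T,(307,270),.15),atz(T,(356,270),.15)); print(tri([ray(T,(331,270)),ray(S,(245,251))]))
E
```

```text
t 0.1 pos [0.2011 0.6437 0.2441] F [-0.5  1.   0.4] w 1.001 q [ 1.23  0.26  1.61  0.    1.27 -0.04]
tool z [-7.0e-04 -1.9e-03 -1.0e+00] x [ 0.298  0.955 -0.002]
shift units now-axes [-2.318e+01  2.100e+01  1.000e-02]
cur yaw 72.65 turn units [-0.    0.02 -0.14] shift in target axes [-23.49  20.65  -0.03]
[ 0.35360515 -0.15272053  0.15      ] [ 0.35551123 -0.08271159  0.15      ] [ 0.35154694 -0.22564717  0.15      ]
(array([ 0.35388792, -0.15330882,  0.14683386]), [np.float64(0.00043819847072189164), np.float64(0.0004381984707219526)])
```

{"method": "arm_command", "body": {
  "steps": [-1,0.9,0,0,0,0,1,-1,0.9,0,0,0,0,1,-1,0.9,0,0,0,0,1,-1,0.9,0,0,0,0,1,-1,0.9,0,0,0,0,1,-1,0.9,0,0,0,0,1,-1,0.9,0,0,0,0,1,-1,0.9,0,0,0,0,1,-1,0.9,0,0,0,0,1,-1,0.9,0,0,0,0,1]
}}

```text
time: 1.35
tool_pos: [0.3696, 0.276, 0.2449]
tcp_rot: [2.531, 1.861, -0.001]
wrist_force: [-0.1, 0.0, -0.7]
width: 0.996
```

{"method": "arm_command", "body": {
  "steps": [-1,0.9,0,0,0,0,1,-1,0.9,0,0,0,0,1,-1,0.9,0,0,0,0,1,-1,0.9,0,0,0,0,1,-1,0.9,0,0,0,0,1,-1,0.9,0,0,0,0,1,-1,0.9,0,0,0,0,1,-1,0.9,0,0,0,0,1,-1,0.9,0,0,0,0,1,-1,0.9,0,0,0,0,1]
}}

```text
time: 2.6
tool_pos: [0.5379, -0.0907, 0.2448]
tcp_rot: [-2.531, -1.86, 0.001]
wrist_force: [0.8, -0.0, 0.4]
width: 1.0
```

```bash
python3 -c "
from h import *
plan([.595,-.208,.12],73.5)"
```

```text
t 2.6 pos [ 0.5379 -0.0907  0.2448] F [ 0.8 -0.   0.4] w 1.0 q [-0.21  0.02  1.88  0.    1.24 -1.48]
tool z [-8.e-04  3.e-04 -1.e+00] x [0.298 0.954 0.   ]
shift units now-axes [-3.16  2.99  4.16]
cur yaw 72.64 turn units [-0.01 -0.   -0.14] shift in target axes [-3.21  2.94  4.16]
```

{"method": "arm_command", "body": {
  "steps": [-0.8,0.75,0,0,0,-0.14,1,-0.8,0.75,0,0,0,0,1,-0.8,0.75,0,0,0,0,1,-0.7,0.7,0,0,0,0,1,0,0,1,0,0,0,1,0,0,1,0,0,0,0.8,0,0,0.5,0,0,0,0.8,0,0,0,0,0,0,0.8]
}}

```text
time: 3.6
tool_pos: [0.5947, -0.2035, 0.1686]
tcp_rot: [-2.515, -1.878, 0.003]
wrist_force: [0.4, 0.8, -0.1]
width: 0.804
```

Run:
```python
from h import *
from workcell import bot
plan([.595,-.208,.057],73.5)
for n,(a,b,c,d) in (("scene",(200,290,260,370)),("top",(150,250,290,410))):
    c_=bot.read_camera(n); pickle.dump(c_,open(n+"1.pkl","wb"))
    im=c_["img"][a:b,c:d,::-1];cv2.imwrite(f"pics/{n}1.png",cv2.resize(im,None,fx=6,fy=6,interpolation=cv2.INTER_CUBIC))
```

```text
t 3.6 pos [ 0.5947 -0.2035  0.1686] F [ 0.4  0.8 -0.1] w 0.804 q [-0.37  0.24  1.78 -0.    1.12 -1.65]
tool z [-0.0032  0.0012 -1.    ] x [0.284 0.959 0.   ]
shift units now-axes [-0.14  0.07  3.72]
cur yaw 73.5 turn units [-0.03 -0.   -0.  ] shift in target axes [-0.14  0.05  3.72]
```

View pics/scene1.png

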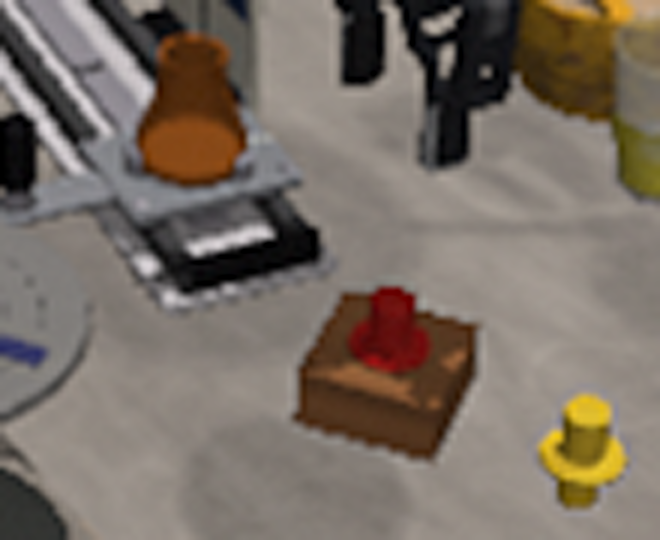

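View pics/top1.png

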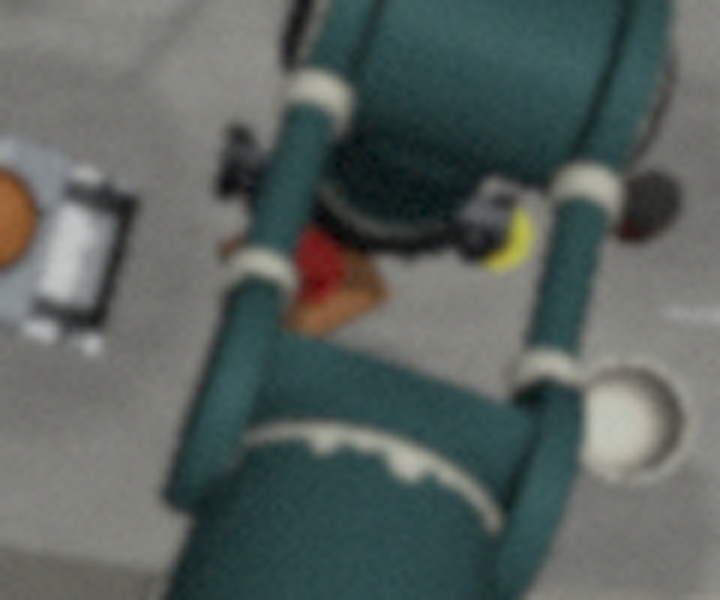

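The fingers straddle the red stopper in its stand (scene crop grip top at (393,295), unchanged). The yellow look-alike is close by, so I'll narrow the fingers before going down.

{"method": "arm_command", "body": {
  "steps": [-0.15,0.05,0,-0.03,0,0,0.6,0,0,0.5,0,0,0,0.6,0,0,1,0,0,0,0.6,0,0,1,0,0,0,0.6,0,0,0.7,0,0,0,0.6,0,0,0.4,0,0,0,0.6,0,0,0.2,0,0,0,0.6,0,0,0,0,0,0,0.6]
}}

```text
time: 4.7
tool_pos: [0.5966, -0.2089, 0.0565]
tcp_rot: [2.515, 1.878, 0.003]
wrist_force: [-0.9, -0.3, -0.6]
width: 0.6
```

Run:
```python
from h import *
from workcell import bot
plan([.595,-.208,.054],73.5)
for n,(a,b,c,d) in (("scene",(210,290,280,380)),):
    c_=bot.read_camera(n); pickle.dump(c_,open(n+"2.pkl","wb"))
    im=c_["img"][a:b,c:d,::-1];cv2.imwrite(f"pics/{n}2.png",cv2.resize(im,None,fx=7,fy=7,interpolation=cv2.INTER_CUBIC))
```

```text
t 4.7 pos [ 0.5966 -0.2089  0.0565] F [-0.9 -0.3 -0.6] w 0.6 q [-0.38  0.36  1.86  0.    0.92 -1.66]
tool z [ 0.0034 -0.001  -1.    ] x [ 0.284  0.959 -0.   ]
shift units now-axes [ 0.01 -0.06  0.08]
cur yaw 73.49 turn units [ 0.03  0.   -0.  ] shift in target axes [ 0.01 -0.06  0.08]
```

View pics/scene2.png

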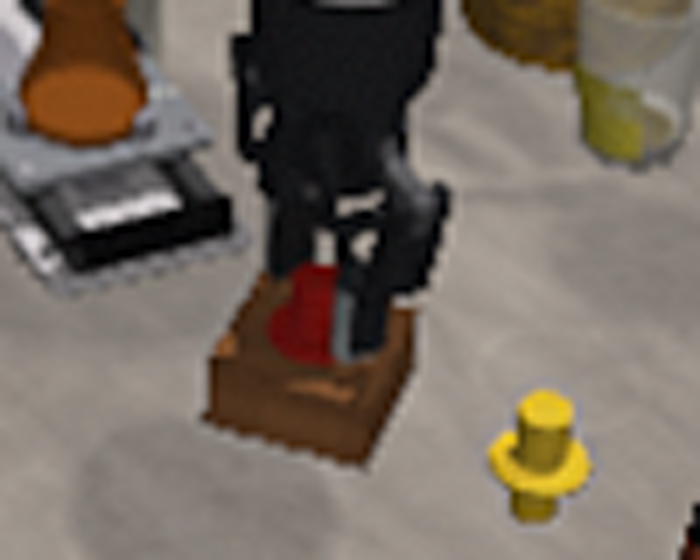

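The fingers straddle the grip. I'll close them gently.

{"method": "arm_command", "body": {
  "steps": [0,-0.05,0.08,0.02,0,0,0.5,0,0,0,0,0,0,0.35,0,0,0,0,0,0,0.1,0,0,0,0,0,0,0.1,0,0,0,0,0,0,0.1,0,0,0,0,0,0,0.1],
  "squeeze": 40
}}

```text
time: 5.5
tool_pos: [0.5952, -0.2085, 0.0544]
tcp_rot: [2.516, 1.879, 0.002]
wrist_force: [-0.3, 0.4, 5.2]
width: 0.243
```

Run:
```python
from h import *
from workcell import bot
plan([.595,-.208,.054],73.5)
for n,(a,b,c,d) in (("scene",(210,290,280,380)),):
    c_=bot.read_camera(n)
    im=c_["img"][a:b,c:d,::-1];cv2.imwrite(f"pics/{n}3.png",cv2.resize(im,None,fx=7,fy=7,interpolation=cv2.INTER_CUBIC))
```

```text
t 5.5 pos [ 0.5952 -0.2085  0.0544] F [-0.3  0.4  5.2] w 0.243 q [-0.38  0.36  1.86  0.    0.92 -1.66]
tool z [ 1.6e-03 -6.0e-04 -1.0e+00] x [ 0.284  0.959 -0.   ]
shift units now-axes [ 0.01 -0.01  0.01]
cur yaw 73.49 turn units [ 0.02  0.   -0.  ] shift in target axes [ 0.01 -0.01  0.01]
```

View pics/scene3.png

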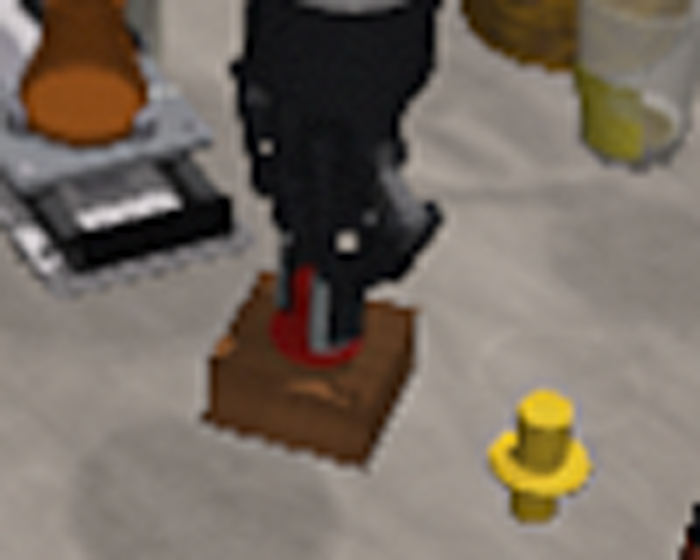

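Gripped, at a width of 20.7 mm. I'll lift and check that it is held.

{"method": "arm_command", "body": {
  "steps": [0,0,-0.5,0,0,0,0.1,0,0,-1,0,0,0,0.1,0,0,-1,0,0,0,0.1,0,0,-1,0,0,0,0.1,0,0,-0.6,0,0,0,0.1,0,0,0,0,0,0,0.1,0,0,0,0,0,0,0.1]
}}

```text
time: 6.42
tool_pos: [0.5939, -0.208, 0.1756]
tcp_rot: [-2.517, -1.879, 0.001]
wrist_force: [0.1, -0.2, -1.1]
width: 0.245
```

Run:
```python
from h import *
from workcell import bot
plan([.6265,-.0305,.175],73.5)
for n,(a,b,c,d) in (("scene",(170,270,260,380)),):
    c_=bot.read_camera(n); pickle.dump(c_,open(n+"4.pkl","wb"))
    im=c_["img"][a:b,c:d,::-1];cv2.imwrite(f"pics/{n}4.png",cv2.resize(im,None,fx=6,fy=6,interpolation=cv2.INTER_CUBIC))
```

```text
t 6.42 pos [ 0.5939 -0.208   0.1756] F [ 0.1 -0.2 -1.1] w 0.245 q [-0.38  0.23  1.78  0.    1.13 -1.66]
tool z [-9.e-04  4.e-04 -1.e+00] x [0.284 0.959 0.   ]
shift units now-axes [ 5.98 -0.64  0.02]
cur yaw 73.49 turn units [-0.01 -0.   -0.  ] shift in target axes [ 5.98 -0.64  0.02]
```

View pics/scene4.png

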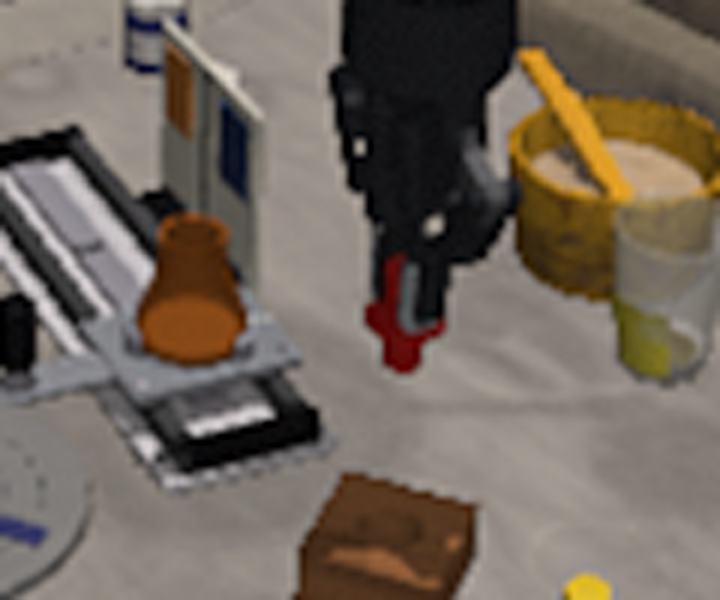

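Stopper held upright and clear of the stand. I'll refine the rim position by overlaying predicted circles.

Run:
```python
from h import *
out=[]
for n,(a,b,c0,d) in (("scene0",(195,245,270,320)),("top0",(165,235,255,325))):
    c=cam(n);f=10 if n=="scene0" else 8
    im=cv2.resize(c["img"][a:b,c0:d,::-1],None,fx=f,fy=f,interpolation=cv2.INTER_CUBIC)
    raw=im.copy()
    def circ(x,y,z,r,col):
        pts=[]
        for t in np.linspace(0,2*np.pi,60):
            p=proj(c,[x+r*np.cos(t),y+r*np.sin(t),z]);pts.append([(p[0]-c0+.5)*f,(p[1]-a+.5)*f])
        cv2.polylines(im,[np.array(pts,np.int32)],True,col,1)
    m=(.6265,-.0305); circ(*m,.106,.0185,(0,255,0));circ(*m,.106,.0145,(0,255,255));circ(*m,.086,.0185,(0,255,0))
    circ(m[0],m[1],.036,.031,(255,255,0))
    k=(.5305,-.0015);circ(*k,.088,.011,(0,0,255));circ(*k,.05,.011,(0,0,255))
    out.append(np.hstack([raw,im])[:560] if n=="top0" else im)
    if n=="scene0": out[-1]=np.hstack([raw,im])
for i,o in enumerate(out): cv2.imwrite(f"pics/ov{i}.png",cv2.resize(o,(800,int(o.shape[0]*800/o.shape[1]))))
```

```text
(no output)
```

View pics/ov0.png

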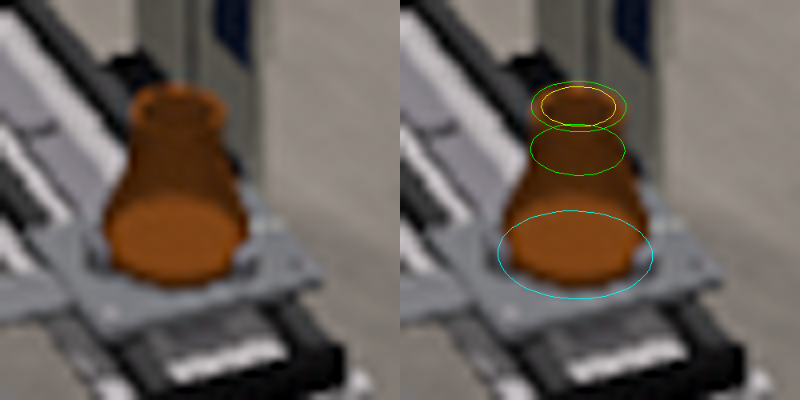

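View pics/ov1.png

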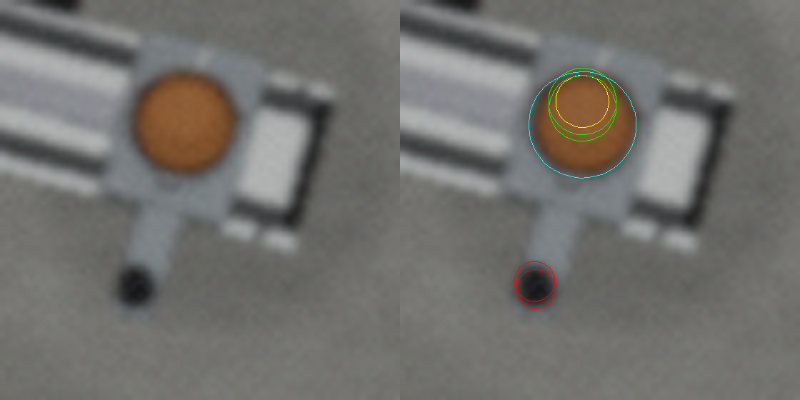

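{"method": "arm_command", "body": {
  "steps": [1,-0.1,0,0,0,0,0.1,1,-0.1,0,0,0,0,0.1,1,-0.1,0,0,0,0,0.1,1,-0.1,0,0,0,0,0.1,1,-0.1,0,0,0,0,0.1,0.7,-0.1,0,0,0,0,0.1,0.26,-0.05,0,0,0,0,0.1,0,0,0,0,0,0,0.1,0,0,0,0,0,0,0.1]
}}

```text
time: 7.6
tool_pos: [0.6267, -0.0322, 0.1768]
tcp_rot: [2.517, 1.878, 0.0]
wrist_force: [0.2, 0.2, -0.5]
width: 0.243
```

```bash
cat > see.py <<'E'
from h import *
from workcell import bot
def see(tag,m=None,f=8,scene=(185,235,265,325)):
    c=bot.read_camera("scene");pickle.dump(c,open(tag+".pkl","wb"));a,b,c0,d=scene
    im=cv2.resize(c["img"][a:b,c0:d,::-1],None,fx=f,fy=f,interpolation=cv2.INTER_CUBIC)
    if m:
        for z,r,col in m[2]:
            pts=[]
            for t in np.linspace(0,2*np.pi,60):
                p=proj(c,[m[0]+r*np.cos(t),m[1]+r*np.sin(t),z]);pts.append([(p[0]-c0+.5)*f,(p[1]-a+.5)*f])
            cv2.polylines(im,[np.array(pts,np.int32)],True,col,1)
    cv2.imwrite(f"pics/{tag}.png",im)
E
python3 - <<'E'
from see import *
plan([.6260,-.0312,.175],73.5)
see("s5",f=10,scene=(170,230,265,325))
E
```

```text
t 7.6 pos [ 0.6267 -0.0322  0.1768] F [ 0.2  0.2 -0.5] w 0.243 q [-0.09  0.22  1.78 -0.    1.13 -1.37]
tool z [ 8.e-04 -7.e-04 -1.e+00] x [ 0.285  0.959 -0.   ]
shift units now-axes [ 0.03 -0.03  0.06]
cur yaw 73.45 turn units [ 0.01  0.   -0.01] shift in target axes [ 0.03 -0.03  0.06]
```

View pics/s5.png

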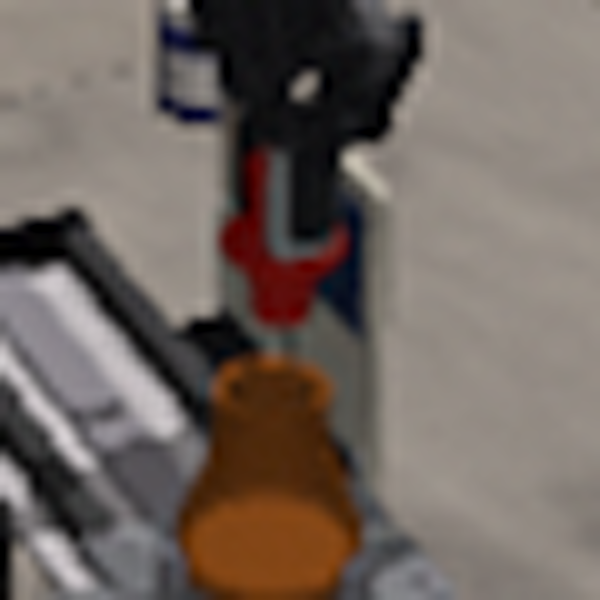

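Run:
```python
from h import *
c=cam("s5")
s=lambda x,y:((x+.5)/10-.5+265,(y+.5)/10-.5+170)
for z in (.106,.13,.1555):print(z,proj(c,[.6267,-.0322,z]))
print("obs collar",s(285,245),"plug tip",s(283,312),"rim",s(272,385))
print("collar", atz(c,s(285,243),.1555)," rim",atz(c,s(272,385),.106), atz(c,s(283,316),.1315))
```

```text
0.106 [292.26041041 207.99292642]
0.13 [292.42655062 201.4104267 ]
0.1555 [292.6071569  194.26958894]
obs collar (293.05, 194.05) plug tip (292.85, 200.75) rim (291.75, 208.05)
collar [ 0.62944207 -0.03119568  0.1555    ]  rim [ 0.62526309 -0.0314178   0.106     ] [ 0.62704825 -0.03370822  0.1315    ]
```

{"method": "arm_command", "body": {
  "steps": [0.03,-0.06,0,0,0,0,0.1,0,0,0.4,0,0,0,0.1,0,0,0.4,0,0,0,0.1,0,0,0,0,0,0,0.1,0,0,0,0,0,0,0.1]
}}

```text
time: 8.28
tool_pos: [0.6253, -0.03, 0.1524]
tcp_rot: [2.517, 1.879, 0.0]
wrist_force: [0.0, 0.5, -0.4]
width: 0.24
```

Run:
```python
from see import *
plan([.6253,-.0311,.150],73.5)
see("s6",f=10,scene=(170,230,265,325))
```

```text
t 8.28 pos [ 0.6253 -0.03    0.1524] F [ 0.   0.5 -0.4] w 0.24 q [-0.09  0.24  1.81 -0.    1.09 -1.37]
tool z [ 3.e-04 -2.e-04 -1.e+00] x [ 0.284  0.959 -0.   ]
shift units now-axes [-0.04  0.01  0.08]
cur yaw 73.49 turn units [ 0.  0. -0.] shift in target axes [-0.04  0.01  0.08]
```

View pics/s6.png

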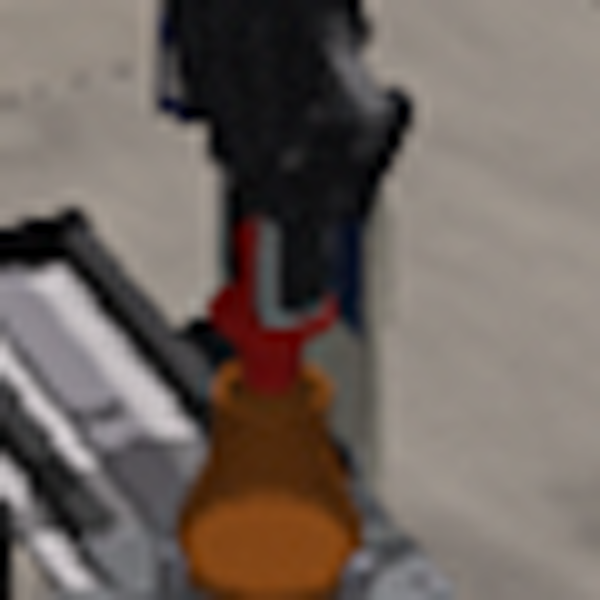

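The plug tip (270,385) is centred in the rim (272,385). Lowering.

{"method": "arm_command", "body": {
  "steps": [-0.01,0.01,0.2,0,0,0,0.1,0,0,0.2,0,0,0,0.1,0,0,0.2,0,0,0,0.1,0,0,0,0,0,0,0.1]
}}

```text
time: 8.82
tool_pos: [0.6249, -0.0303, 0.1338]
tcp_rot: [-2.517, -1.879, 0.001]
wrist_force: [0.3, -0.4, -0.7]
width: 0.24
```

Run:
```python
from see import *
plan([.6253,-.0305,.1264],73.5)
see("s7",f=10,scene=(170,230,265,325))
```

```text
t 8.82 pos [ 0.6249 -0.0303  0.1338] F [ 0.3 -0.4 -0.7] w 0.24 q [-0.09  0.26  1.82 -0.    1.06 -1.37]
tool z [-8.e-04 -2.e-04 -1.e+00] x [ 0.284  0.959 -0.   ]
shift units now-axes [-0.    0.01  0.25]
cur yaw 73.49 turn units [-0.01  0.   -0.  ] shift in target axes [-0.    0.01  0.25]
```

View pics/s7.png

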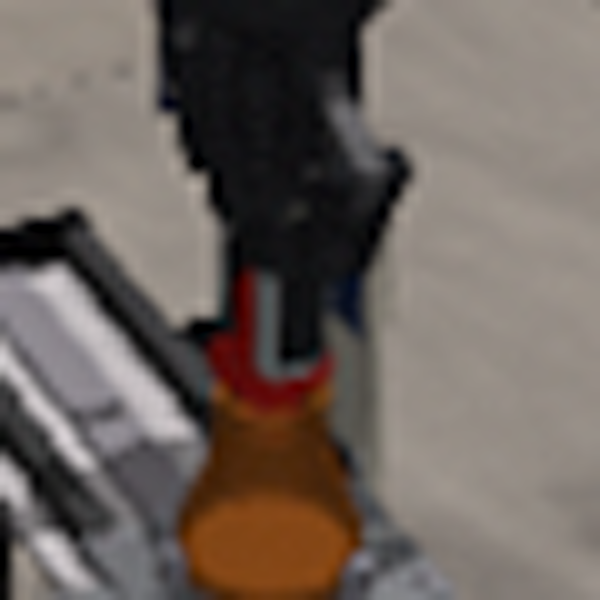

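Descending freely with the collar 7 mm above the rim. I'll continue in small steps until it makes contact.

{"method": "arm_command", "body": {
  "steps": [0,0,0.15,0,0,0,0.1,0,0,0.06,0,0,0,0.1,0,0,0,0,0,0,0.1]
}}

```text
time: 9.25
tool_pos: [0.6255, -0.0304, 0.1283]
tcp_rot: [2.517, 1.879, 0.0]
wrist_force: [-0.2, -1.0, -0.7]
width: 0.238
```

{"method": "arm_command", "body": {
  "steps": [0,0,0.05,0,0,0,0.1,0,0,0,0,0,0,0.1]
}}

```text
time: 9.5
tool_pos: [0.6256, -0.0304, 0.127]
tcp_rot: [2.517, 1.879, 0.001]
wrist_force: [-0.6, -0.2, -0.7]
width: 0.246
```

{"method": "arm_command", "body": {
  "steps": [0,0,0.05,0,0,0,0.1,0,0,0,0,0,0,0.1]
}}

```text
time: 9.75
tool_pos: [0.6259, -0.0304, 0.1264]
tcp_rot: [2.516, 1.879, 0.002]
wrist_force: [-1.9, -0.7, 4.3]
width: 0.244
```

{"method": "arm_command", "body": {
  "steps": [0,0,0.04,0,0,0,0.1,0,0,0,0,0,0,0.1]
}}

```text
time: 10.0
tool_pos: [0.6259, -0.0304, 0.1263]
tcp_rot: [2.516, 1.879, 0.002]
wrist_force: [-5.2, -0.3, 10.4]
width: 0.243
```

Contact at TCP z = 0.1263, against a predicted 0.1264: the collar is on the rim. I'll relax slightly, look, and release.

{"method": "arm_command", "body": {
  "steps": [0,0,-0.03,0,0,0,0.1,0,0,0,0,0,0,0.1]
}}

```text
time: 10.25
tool_pos: [0.6259, -0.0304, 0.1264]
tcp_rot: [2.516, 1.879, 0.002]
wrist_force: [-3.2, 0.6, 7.7]
width: 0.24
```

Run:
```python
from see import *
plan([.6253,-.0305,.1264],73.5)
see("s8",f=10,scene=(170,230,265,325))
```

```text
t 10.25 pos [ 0.6259 -0.0304  0.1264] F [-3.2  0.6  7.7] w 0.24 q [-0.09  0.27  1.83 -0.    1.04 -1.37]
tool z [ 1.7e-03 -4.0e-04 -1.0e+00] x [0.284 0.959 0.   ]
shift units now-axes [-0.01 -0.02 -0.  ]
cur yaw 73.49 turn units [ 0.02 -0.   -0.  ] shift in target axes [-0.01 -0.02 -0.  ]
```

View pics/s8.png

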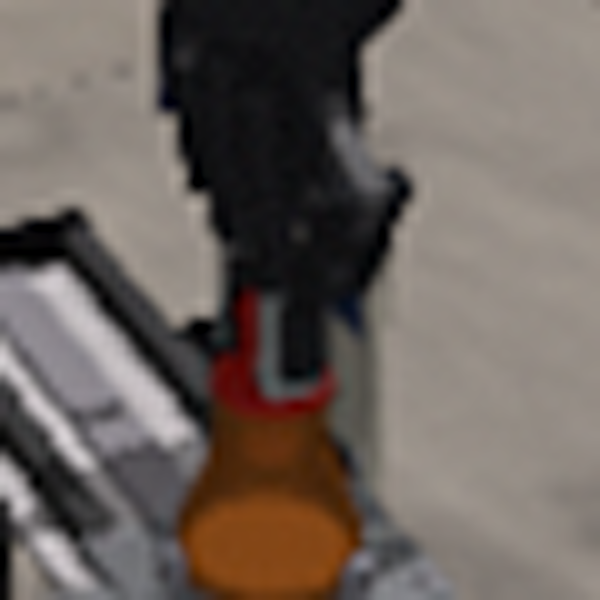

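The collar sits on the rim. Releasing and rising.

{"method": "arm_command", "body": {
  "steps": [0,0,0,0,0,0,0.35,0,0,0,0,0,0,0.5,0,0,0,0,0,0,0.6,0,0,0,0,0,0,0.6,0,0,-0.5,0,0,0,0.6,0,0,-1,0,0,0,0.6,0,0,-1,0,0,0,0.6,0,0,-0.5,0,0,0,0.6,0,0,0,0,0,0,0.6]
}}

```text
time: 11.42
tool_pos: [0.6266, -0.0305, 0.2174]
tcp_rot: [2.515, 1.878, 0.005]
wrist_force: [0.4, 0.8, 0.0]
width: 0.603
```

Run:
```python
from see import *
plan([.5305,-.0015,.22],73.5)
see("s9",f=10,scene=(180,240,255,325))
```

```text
t 11.43 pos [ 0.6266 -0.0305  0.2174] F [0.4 0.8 0. ] w 0.603 q [-0.09  0.19  1.75 -0.    1.2  -1.37]
tool z [ 4.7e-03 -6.0e-04 -1.0e+00] x [0.284 0.959 0.001]
shift units now-axes [ 0.02 -3.35 -0.1 ]
cur yaw 73.49 turn units [ 0.04 -0.01 -0.  ] shift in target axes [ 0.02 -3.35 -0.09]
```

View pics/s9.png

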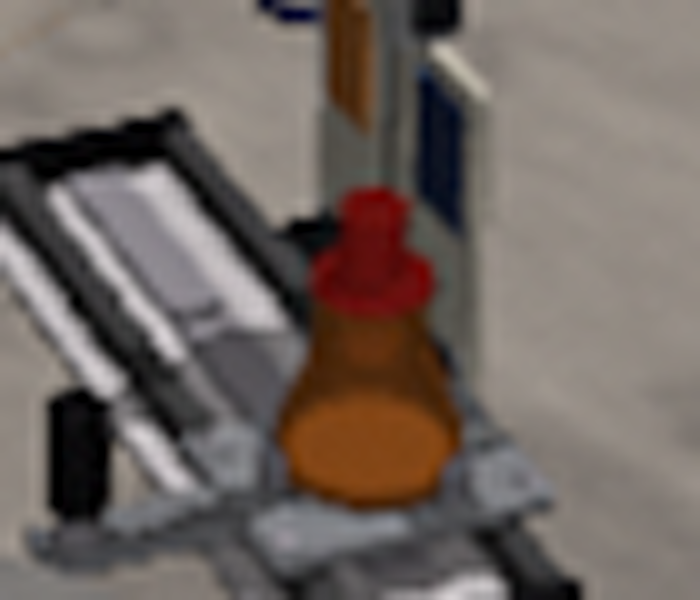

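Stopper home and upright at (373,250). Now over the knob, whose top is at (80,395).

{"method": "arm_command", "body": {
  "steps": [0,-0.9,0,0.03,0,0,0.6,0,-0.9,0,0,0,0,0.6,0,-0.9,0,0,0,0,0.6,0,-0.65,0,0,0,0,0.6,0,0,1,0,0,0,0.6,0,0,1,0,0,0,0.6,0,0,0.8,0,0,0,0.6,0,0,0,0,0,0,0.6,0,0,0,0,0,0,0.6]
}}

```text
time: 12.6
tool_pos: [0.5293, -0.0018, 0.1318]
tcp_rot: [-2.516, -1.879, 0.002]
wrist_force: [-0.9, -0.9, 0.8]
width: 0.599
```

Run:
```python
from see import *
plan([.5298,-.002,.069],73.5)
see("s10",f=10,scene=(180,240,240,310))
```

```text
t 12.6 pos [ 0.5293 -0.0018  0.1318] F [-0.9 -0.9  0.8] w 0.599 q [-0.05  0.09  2.03  0.    1.02 -1.33]
tool z [-1.6e-03  5.0e-04 -1.0e+00] x [0.284 0.959 0.   ]
shift units now-axes [-0.    0.02  2.09]
cur yaw 73.49 turn units [-0.02 -0.   -0.  ] shift in target axes [-0.    0.02  2.09]
```

View pics/s10.png

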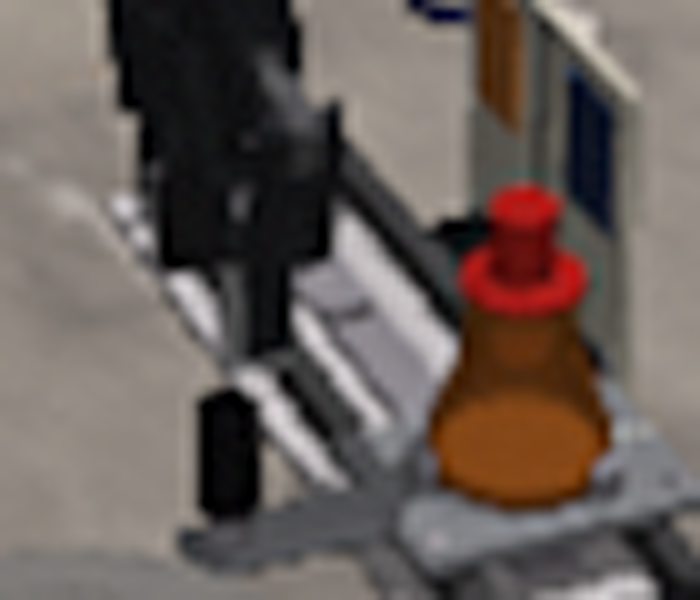

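{"method": "arm_command", "body": {
  "steps": [0,0.02,0.7,0,0,0,0.6,0,0,0.7,0,0,0,0.6,0,0,0.5,0,0,0,0.6,0,0,0.17,0,0,0,0.6,0,0,0,0,0,0,0.6]
}}

```text
time: 13.28
tool_pos: [0.5297, -0.0019, 0.0695]
tcp_rot: [-2.516, -1.879, 0.002]
wrist_force: [-0.6, 0.4, 0.3]
width: 0.6
```

Run:
```python
from see import *
plan([.5298,-.002,.069],73.5)
see("s11",f=10,scene=(180,240,240,310))
```

```text
t 13.28 pos [ 0.5297 -0.0019  0.0695] F [-0.6  0.4  0.3] w 0.6 q [-0.05  0.17  2.07  0.    0.9  -1.33]
tool z [-1.8e-03  6.0e-04 -1.0e+00] x [0.284 0.959 0.   ]
shift units now-axes [-0.    0.    0.02]
cur yaw 73.49 turn units [-0.02 -0.   -0.  ] shift in target axes [-0.    0.    0.02]
```

View pics/s11.png

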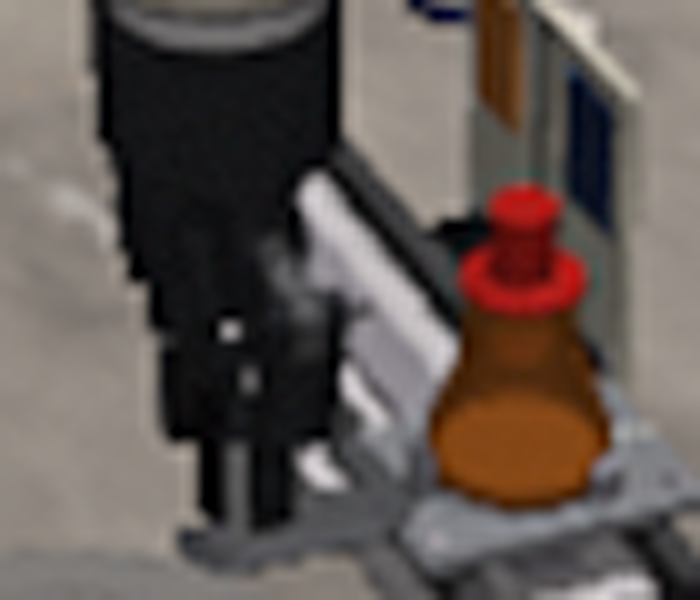

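The fingers straddle the knob. Closing.

{"method": "arm_command", "body": {
  "steps": [0,0,0,0,0,0,0.4,0,0,0,0,0,0,0.1,0,0,0,0,0,0,0.1,0,0,0,0,0,0,0.1,0,0,0,0,0,0,0.1,0,0,0,0,0,0,0.1],
  "squeeze": 40
}}

```text
time: 14.08
tool_pos: [0.5301, -0.0017, 0.0702]
tcp_rot: [-2.517, -1.879, 0.0]
wrist_force: [-1.0, 1.2, 6.3]
width: 0.242
```

Run:
```python
from see import *
from workcell import bot
plan([.5298,-.002,.069],73.5)
# notch in image before sliding: current images
for n in ("scene","top"):
    c=bot.read_camera(n);pickle.dump(c,open(n+"12.pkl","wb"))
    a,b,c0,d=(165,235,240,330) if n=="scene" else (135,225,200,320)
    f=8 if n=="scene" else 6.5
    cv2.imwrite(f"pics/{n}12.png",cv2.resize(c["img"][a:b,c0:d,::-1],None,fx=f,fy=f,interpolation=cv2.INTER_CUBIC))
```

```text
t 14.07 pos [ 0.5301 -0.0017  0.0702] F [-1.   1.2  6.3] w 0.242 q [-0.05  0.17  2.07  0.    0.9  -1.33]
tool z [-7.e-04  8.e-04 -1.e+00] x [0.284 0.959 0.001]
shift units now-axes [-0.01 -0.01  0.04]
cur yaw 73.49 turn units [-0.01 -0.01 -0.  ] shift in target axes [-0.01 -0.01  0.04]
```

View pics/scene12.png

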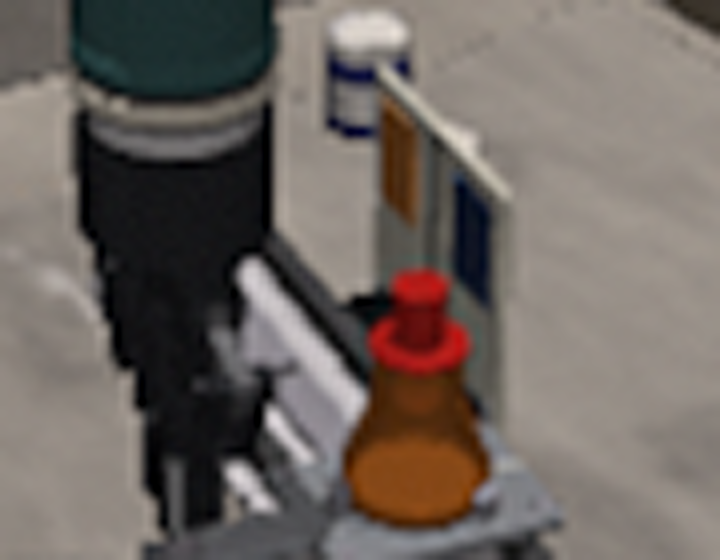

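View pics/top12.png

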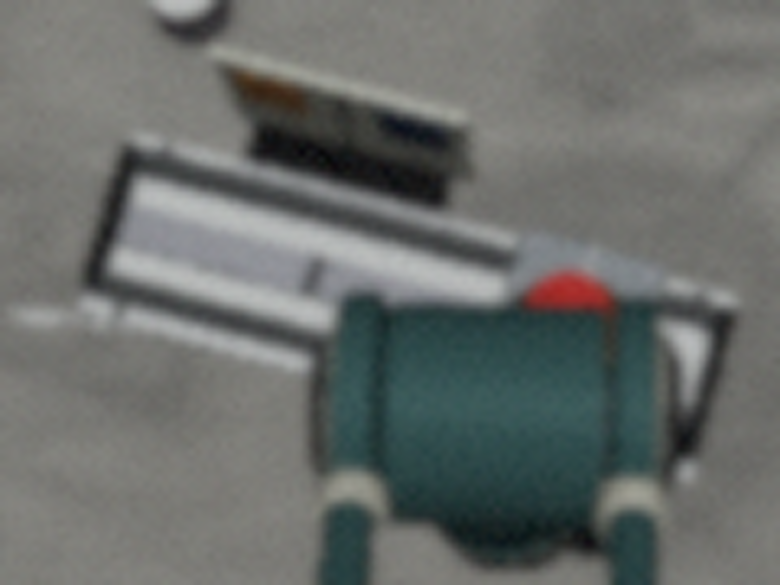

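Knob held. I'll relieve the slight downward contact, then slide most of the way.

{"method": "arm_command", "body": {
  "steps": [0,0,-0.04,0,0,0,0.1,0.3,0,0,0,0,0,0.1,0.5,0,0,0,0,0,0.1,0.5,0,0,0,0,0,0.1,0.5,0,0,0,0,0,0.1,0.2,0,0,0,0,0,0.1,0,0,0,0,0,0,0.1,0,0,0,0,0,0,0.1]
}}

```text
time: 15.18
tool_pos: [0.548, 0.0558, 0.0703]
tcp_rot: [2.517, 1.879, 0.002]
wrist_force: [6.1, 0.9, -5.8]
width: 0.243
```

```bash
cat > st.py <<'E'
from h import *
from workcell import bot
s=bot.read_state();M=R.from_rotvec(s["tcp_rot"]).as_matrix()
p0=np.array([.5301,-.0017,.0702]);ax=np.array([.284,.959,0]);n=np.array([.959,-.284,0])
d=s["tool_pos"]-p0
print("t",s["time"],"along mm",(d@ax*1e3).round(1),"across",(d@n*1e3).round(1),"z",s["tool_pos"][2].round(4),"F along/across/z",(s["wrist_force"]@ax).round(1),(s["wrist_force"]@n).round(1),s["wrist_force"][2].round(1),"w",round(s["width"],3))
E
python3 st.py
```

```text
t 15.175 along mm 60.2 across 0.9 z 0.0703 F along/across/z 2.6 5.6 -5.8 w 0.243
```

{"method": "arm_command", "body": {
  "steps": [0.3,0.05,0.02,0,0,0,0.1,0.5,0.01,0,0,0,0,0.1,0.5,0.01,0,0,0,0,0.1,0.3,0.01,0,0,0,0,0.1,0,0,0,0,0,0,0.1,0,0,0,0,0,0,0.1]
}}

```text
time: 15.92
tool_pos: [0.5625, 0.1019, 0.0702]
tcp_rot: [-2.515, -1.877, 0.0]
wrist_force: [-1.5, 5.2, 3.8]
width: 0.245
```

```bash
python3 st.py
python3 - <<'E'
from see import *
for n in ("scene","top"):
    c=bot.read_camera(n);pickle.dump(c,open(n+"13.pkl","wb"))
    a,b,c0,d=(150,230,225,325) if n=="scene" else (135,225,200,320)
    f=8 if n=="scene" else 6.5
    cv2.imwrite(f"pics/{n}13.png",cv2.resize(c["img"][a:b,c0:d,::-1],None,fx=f,fy=f,interpolation=cv2.INTER_CUBIC))
E
```

```text
t 15.925 along mm 108.6 across 1.6 z 0.0702 F along/across/z 4.6 -3.0 3.8 w 0.245
```

View pics/scene13.png

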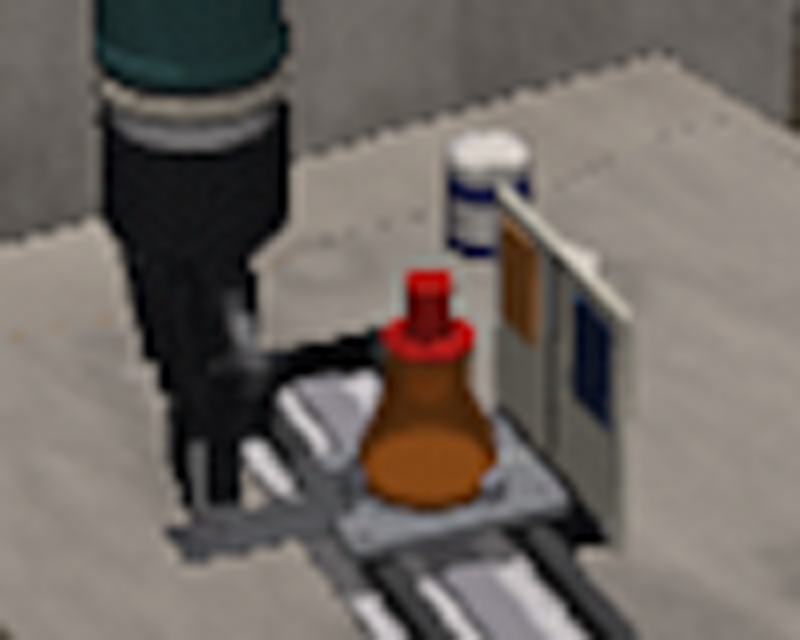

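View pics/top13.png

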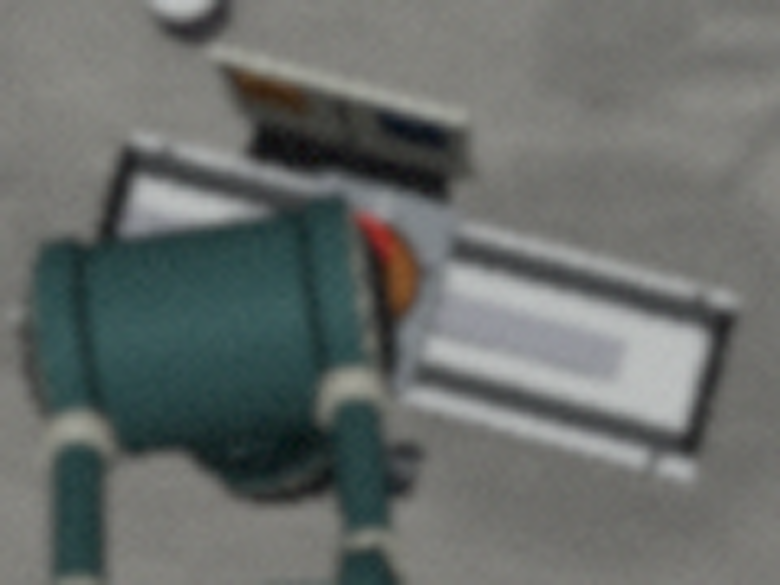

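Run:
```python
from h import *
c=cam("scene13");t=cam("top13")
s=lambda x,y:((x+.5)/8-.5+225,(y+.5)/8-.5+150)
u=np.array([.298,.9545,0]);n=np.array([.9545,-.298,0])
L=atz(c,s(557,243),.12);print("line S",L, "card corners S",atz(c,s(500,187),.12),atz(c,s(632,315),.12))
st=atz(c,s(429,280),.136);print("grip top S",st)
col=atz(c,s(426,340),.108);print("collar S",col)
print("to go S",(L-st)@u,(L-col)@u, "offset n",(L-st)@n)
for f in ((345,102),(343,90)):
  T=lambda x,y:((x+.5)/6.5-.5+200,(y+.5)/6.5-.5+135)
  Lt=atz(t,T(*f),.12);print(Lt,(Lt-[.6256,-.0305,0])@u, "corner T",atz(t,T(212,48),.12),atz(t,T(470,115),.12))
```

```text
line S [0.73751897 0.0805308  0.12      ] card corners S [0.75334308 0.13493772 0.12      ] [0.71901858 0.01465656 0.12      ]
grip top S [0.65586848 0.06933523 0.136     ]
collar S [0.65465853 0.06969198 0.108     ]
to go S 0.03501802085112673 0.03503806442404033 offset n 0.07459911211462904
[0.72860326 0.07219207 0.12      ] 0.12871455292314438 corner T [0.75760756 0.1361045  0.12      ] [0.72024197 0.01223095 0.12      ]
[0.7345853  0.07305677 0.12      ] 0.13132255645336313 corner T [0.75760756 0.1361045  0.12      ] [0.72024197 0.01223095 0.12      ]
```

Roughly 23–35 mm left by the different estimates. I'll advance 12 mm, then creep with the force readings.

{"method": "arm_command", "body": {
  "steps": [0.2,0,0,0,0,0,0.1,0.2,0,0,0,0,0,0.1,0,0,0,0,0,0,0.1,0,0,0,0,0,0,0.1]
}}

```text
time: 16.52
tool_pos: [0.5658, 0.1126, 0.0702]
tcp_rot: [-2.516, -1.878, 0.002]
wrist_force: [-2.5, 1.9, 5.0]
width: 0.244
```

```bash
python3 st.py
```

```text
t 16.525 along mm 119.8 across 1.8 z 0.0702 F along/across/z 1.1 -2.9 5.0 w 0.244
```

{"method": "arm_command", "body": {
  "steps": [0.05,0,0,0,0,0,0.1,0.05,0,0,0,0,0,0.1,0,0,0,0,0,0,0.1,0,0,0,0,0,0,0.1]
}}

```text
time: 17.02
tool_pos: [0.5663, 0.1142, 0.0702]
tcp_rot: [-2.516, -1.879, 0.005]
wrist_force: [-3.3, -3.4, 6.8]
width: 0.242
```

```bash
python3 st.py
```

```text
t 17.025 along mm 121.4 across 1.8 z 0.0702 F along/across/z -4.2 -2.2 6.8 w 0.242
```

{"method": "arm_command", "body": {
  "steps": [0.05,0,-0.03,0,0,0,0.1,0,0,0,0,0,0,0.1]
}}

```text
time: 17.27
tool_pos: [0.5665, 0.1149, 0.0702]
tcp_rot: [-2.517, -1.88, 0.007]
wrist_force: [-0.5, -5.1, 3.6]
width: 0.244
```

```bash
python3 st.py
```

```text
t 17.275 along mm 122.1 across 1.8 z 0.0702 F along/across/z -5.0 1.0 3.6 w 0.244
```

{"method": "arm_command", "body": {
  "steps": [0.05,0,0,0,0,0,0.1,0,0,0,0,0,0,0.1]
}}

```text
time: 17.52
tool_pos: [0.567, 0.1166, 0.0702]
tcp_rot: [-2.517, -1.88, 0.006]
wrist_force: [-1.9, -5.4, 2.1]
width: 0.243
```

```bash
python3 st.py
```

```text
t 17.525 along mm 123.9 across 1.8 z 0.0702 F along/across/z -5.7 -0.3 2.1 w 0.243
```

{"method": "arm_command", "body": {
  "steps": [0.05,0,0,0,0,0,0.1,0,0,0,0,0,0,0.1]
}}

```text
time: 17.77
tool_pos: [0.5676, 0.1184, 0.0702]
tcp_rot: [-2.517, -1.879, 0.005]
wrist_force: [-0.3, -4.4, 1.2]
width: 0.249
```

```bash
python3 st.py
```

```text
t 17.775 along mm 125.9 across 1.8 z 0.0702 F along/across/z -4.3 1.0 1.2 w 0.249
```

{"method": "arm_command", "body": {
  "steps": [0.05,0,0,0,0,0,0.1,0,0,0,0,0,0,0.1]
}}

```text
time: 18.02
tool_pos: [0.5682, 0.1203, 0.0703]
tcp_rot: [-2.516, -1.879, 0.004]
wrist_force: [-0.2, -4.7, -1.2]
width: 0.245
```

```bash
python3 st.py
```

```text
t 18.025 along mm 127.8 across 1.9 z 0.0703 F along/across/z -4.6 1.1 -1.2 w 0.245
```

{"method": "arm_command", "body": {
  "steps": [0.05,0,0,0,0,0,0.1,0,0,0,0,0,0,0.1]
}}

```text
time: 18.27
tool_pos: [0.5686, 0.1216, 0.0703]
tcp_rot: [-2.516, -1.88, 0.004]
wrist_force: [-0.3, -6.4, 0.3]
width: 0.248
```

```bash
python3 st.py
```

```text
t 18.275 along mm 129.2 across 1.9 z 0.0703 F along/across/z -6.2 1.6 0.3 w 0.248
```

```bash
python3 - <<'E'
from see import *
for n in ("scene","top"):
    c=bot.read_camera(n);pickle.dump(c,open(n+"14.pkl","wb"))
    a,b,c0,d=(150,220,245,315) if n=="scene" else (135,225,200,320)
    f=8 if n=="scene" else 6.5
    cv2.imwrite(f"pics/{n}14.png",cv2.resize(c["img"][a:b,c0:d,::-1],None,fx=f,fy=f,interpolation=cv2.INTER_CUBIC))
E
python3 st.py
```

```text
t 18.375 along mm 129.3 across 1.9 z 0.0703 F along/across/z -5.0 1.4 0.3 w 0.245
```

View pics/scene14.png

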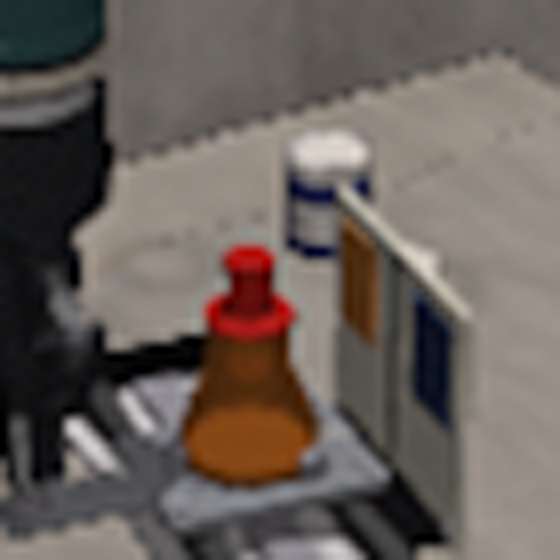

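View pics/top14.png

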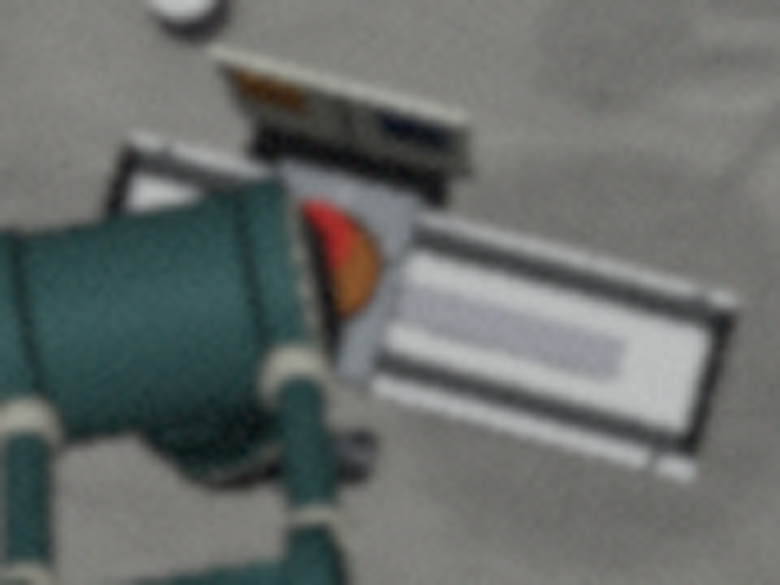

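Run:
```python
from h import *
c=cam("scene14");t=cam("top14")
s=lambda x,y:((x+.5)/8-.5+245,(y+.5)/8-.5+150)
T=lambda x,y:((x+.5)/6.5-.5+200,(y+.5)/6.5-.5+135)
u=np.array([.298,.9545,0]);n=np.array([.9545,-.298,0])
st=atz(c,s(249,257),.136);col=atz(c,s(250,318),.108)
print(st,col,"along",[(q-[.6256,-.0305,0])@u for q in(st,col)])
L=atz(c,s(398,247),.12);print(L,(L-[.6256,-.0305,0])@u)
# predicted image lines: for notch at travel d, where is card line (z .12, z .03) 
for d in (.128,.131,.134,.137):
    b=np.array([.6256,-.0305,0])+u*d+n*.0745
    print(d,[((proj(c,b+[0,0,z])-[245,150]+.5)*8).round(0) for z in (.12,.1,.04)],[((proj(t,b+[0,0,z])-[200,135]+.5)*6.5).round(0) for z in (.12,.04)])
# base/table line bottom of card
```

```text
[0.66232237 0.08957357 0.136     ] [0.66151082 0.08797414 0.108     ] along [np.float64(0.12555349081981076), np.float64(0.12378499141973921)]
[0.7354277  0.07761427 0.12      ] 0.13592372373817058
0.128 [array([410., 255.]), array([409., 296.]), array([406., 416.])] [array([351.,  90.]), array([363., 133.])]
0.131 [array([407., 252.]), array([406., 293.]), array([403., 413.])] [array([345.,  88.]), array([358., 131.])]
0.134 [array([404., 249.]), array([403., 290.]), array([400., 410.])] [array([339.,  86.]), array([352., 130.])]
0.137 [array([401., 246.]), array([400., 287.]), array([397., 406.])] [array([333.,  85.]), array([347., 128.])]
```

The cameras put the notch another 4–11 mm on, and no click has been felt yet. Creeping on.

{"method": "arm_command", "body": {
  "steps": [0.05,0,0,0,0,0,0.1,0,0,0,0,0,0,0.1]
}}

```text
time: 18.62
tool_pos: [0.5691, 0.1234, 0.0703]
tcp_rot: [-2.516, -1.879, 0.003]
wrist_force: [1.2, -4.7, -1.6]
width: 0.238
```

```bash
python3 st.py
```

```text
t 18.625 along mm 131.0 across 1.9 z 0.0703 F along/across/z -4.2 2.5 -1.6 w 0.238
```

{"method": "arm_command", "body": {
  "steps": [0.05,0,0,0,0,0,0.1,0,0,0,0,0,0,0.1]
}}

```text
time: 18.88
tool_pos: [0.5698, 0.1256, 0.0703]
tcp_rot: [-2.516, -1.878, 0.001]
wrist_force: [2.7, -0.3, -3.6]
width: 0.236
```

```bash
python3 st.py
```

```text
t 18.875 along mm 133.4 across 2.0 z 0.0703 F along/across/z 0.5 2.7 -3.6 w 0.236
```

{"method": "arm_command", "body": {
  "steps": [0,0,0,0,0,0,0.1,0,0,0,0,0,0,0.1]
}}

```text
time: 19.12
tool_pos: [0.57, 0.126, 0.0703]
tcp_rot: [-2.516, -1.878, 0.0]
wrist_force: [5.0, 0.9, -7.1]
width: 0.241
```

```bash
python3 st.py
```

```text
t 19.125 along mm 133.8 across 2.0 z 0.0703 F along/across/z 2.3 4.6 -7.1 w 0.241
```

{"method": "arm_command", "body": {
  "steps": [0.03,0,0,0,0,0,0.1,0,0,0,0,0,0,0.1]
}}

```text
time: 19.38
tool_pos: [0.57, 0.1262, 0.0703]
tcp_rot: [-2.516, -1.879, 0.002]
wrist_force: [4.3, -0.9, -10.3]
width: 0.245
```

```bash
python3 st.py
```

```text
t 19.375 along mm 134.0 across 1.9 z 0.0703 F along/across/z 0.3 4.4 -10.3 w 0.245
```

Pull-in felt: force flipped from −4 to +2 N, and the position stays at 134 mm. I'll relieve the z and across loads and probe gently.

{"method": "arm_command", "body": {
  "steps": [0,0.04,0.06,0,0,0,0.1,0,0,0,0,0,0,0.1,0,0,0,0,0,0,0.1]
}}

```text
time: 19.75
tool_pos: [0.5701, 0.1263, 0.0702]
tcp_rot: [-2.515, -1.877, 0.004]
wrist_force: [-4.3, -0.2, 6.2]
width: 0.244
```

```bash
python3 st.py
```

```text
t 19.75 along mm 134.1 across 2.0 z 0.0702 F along/across/z -1.4 -4.0 6.2 w 0.244
```

{"method": "arm_command", "body": {
  "steps": [0.04,0,0,0,0,0,0.1,0,0,0,0,0,0,0.1]
}}

```text
time: 20.0
tool_pos: [0.5708, 0.1286, 0.0702]
tcp_rot: [-2.514, -1.876, 0.001]
wrist_force: [-4.4, 4.9, 5.2]
width: 0.245
```

```bash
python3 st.py
```

```text
t 20.0 along mm 136.6 across 2.1 z 0.0702 F along/across/z 3.4 -5.6 5.2 w 0.245
```

{"method": "arm_command", "body": {
  "steps": [0,0,0,0,0,0,0.1,0,0,0,0,0,0,0.1]
}}

```text
time: 20.25
tool_pos: [0.5709, 0.1287, 0.0702]
tcp_rot: [-2.514, -1.876, 0.001]
wrist_force: [-2.5, 4.5, 4.7]
width: 0.245
```

```bash
python3 st.py;  python3 - <<'E'
from see import *
for n in ("scene","top"):
    c=bot.read_camera(n);pickle.dump(c,open(n+"15.pkl","wb"))
    a,b,c0,d=(150,220,245,315) if n=="scene" else (135,225,200,320)
    f=8 if n=="scene" else 6.5
    cv2.imwrite(f"pics/{n}15.png",cv2.resize(c["img"][a:b,c0:d,::-1],None,fx=f,fy=f,interpolation=cv2.INTER_CUBIC))
E
python3 st.py
```

```text
t 20.25 along mm 136.6 across 2.1 z 0.0702 F along/across/z 3.6 -3.7 4.7 w 0.245
t 20.35 along mm 136.6 across 2.1 z 0.0702 F along/across/z 3.0 -5.2 5.7 w 0.247
```

View pics/scene15.png

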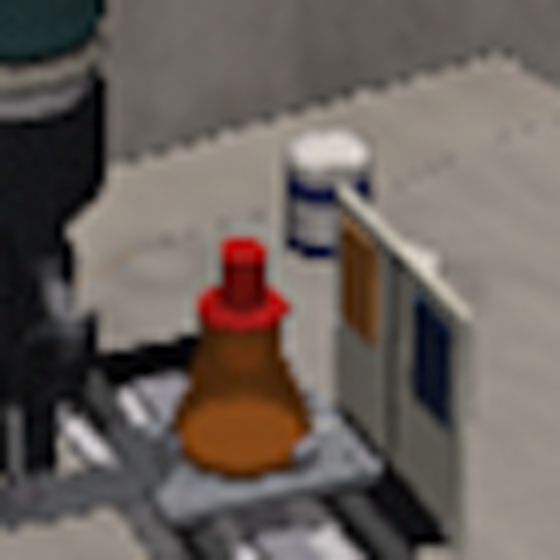

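View pics/top15.png

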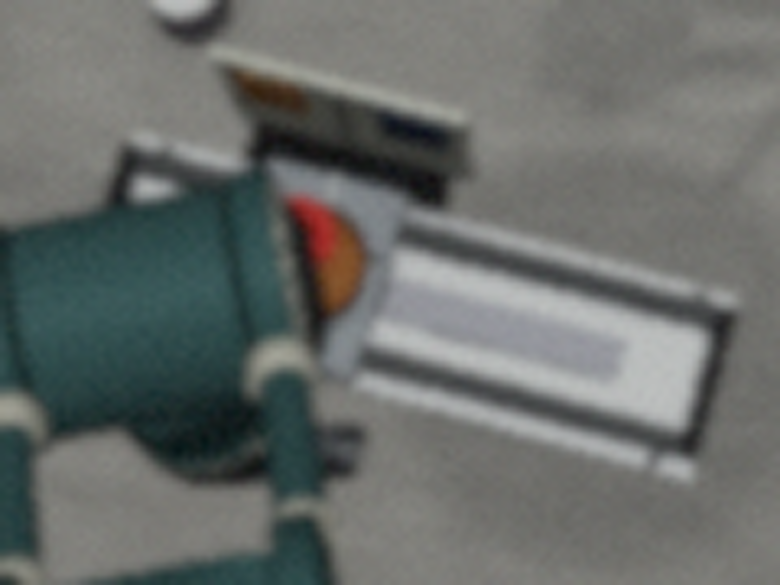

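Run:
```python
from h import *
t=cam("top15");c0=cam("top0");S=cam("scene15")
T=lambda x,y,f=6.5:((x+.5)/6.5-.5+200,(y+.5)/6.5-.5+135)
t5=lambda x,y:((x+.5)/5-.5+200,(y+.5)/5-.5+130)
u=np.array([.298,.9545,0]);n=np.array([.9545,-.298,0])
def rep(k,p):
    d=p-[.6256,-.0305,0];print(k,"along",round(d@u*1e3,1),"across",round(d@n*1e3,1))
for z in(.015,.02,.03):rep("notch mark z%g"%z,atz(c0,t5(241,237),z))
rep("pointer0",atz(c0,t5(455,222),.036));rep("pointer now",atz(t,T(335,188),.036))
for z in(.12,.1):
  rep("cardline top",atz(t,T(345,94),z))
rep("cardline bottom z.05",atz(t,T(350,125),.05))
rep("cardL",atz(t,T(212,48),.12));rep("cardR",atz(t,T(470,115),.12))
s=lambda x,y:((x+.5)/8-.5+245,(y+.5)/8-.5+150)
rep("S grip",atz(S,s(243,249),.136));rep("S collar",atz(S,s(243,310),.108))
rep("S L",atz(S,s(340,185),.12));rep("S R",atz(S,s(470,310),.12));rep("S line",atz(S,s(398,247),.12))
# enlarge
for nm,im,(a,b,x0,x1),f in(("zt",t["img"],(138,190,225,285),13),("zs",S["img"],(165,220,262,312),11),("zt0",c0["img"],(138,190,225,305),10)):
    cv2.imwrite(f"pics/{nm}.png",cv2.convertScaleAbs(cv2.resize(im[a:b,x0:x1,::-1],None,fx=f,fy=f,interpolation=cv2.INTER_CUBIC),alpha=1.4))
```

```text
notch mark z0.015 along 134.9 across 0.3
notch mark z0.02 along 134.2 across -0.6
notch mark z0.03 along 132.7 across -2.3
pointer0 along -1.8 across 44.4
pointer now along 134.1 across 43.5
cardline top along 129.8 across 71.5
cardline top along 133.0 across 76.5
cardline bottom z.05 along 133.9 across 74.0
cardL along 198.4 across 76.4
cardR along 69.0 across 77.6
S grip along 132.9 across -0.3
S collar along 131.2 across -1.1
S L along 197.7 across 73.4
S R along 75.0 across 76.8
S line along 135.9 across 72.6
```

View pics/zt.png

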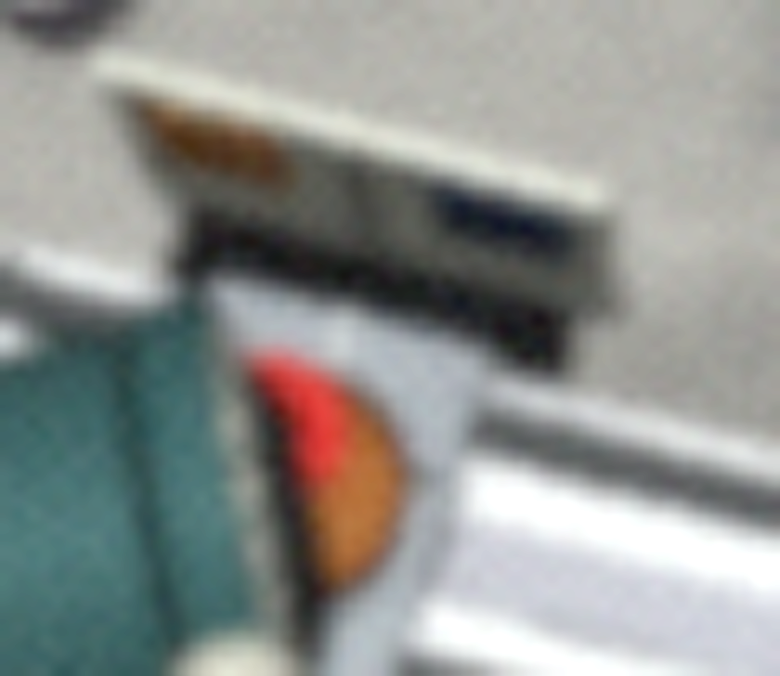

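View pics/zs.png

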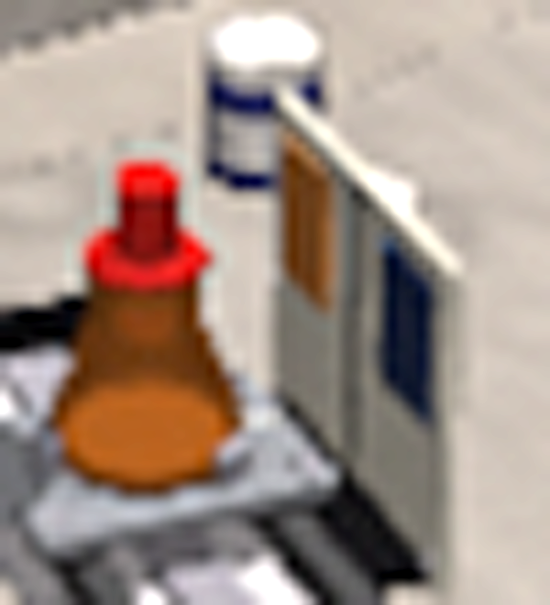

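View pics/zt0.png

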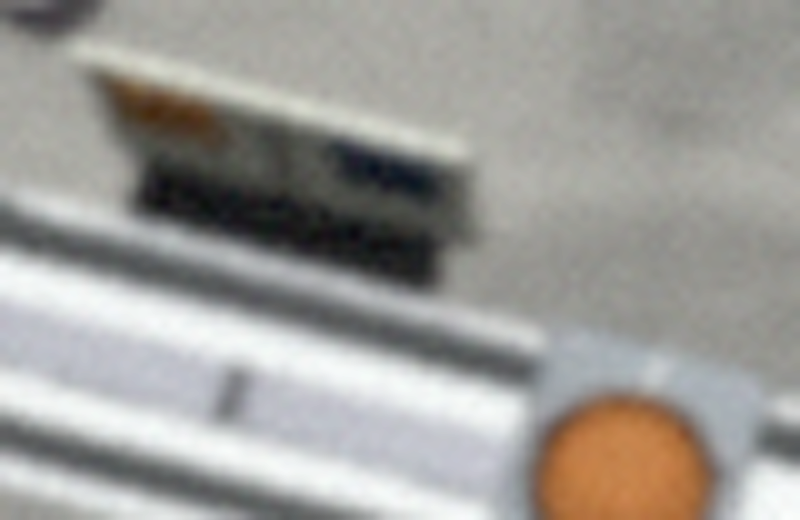

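In the top view the carriage's pointer (along 134.1 mm) now matches the notch mark (134.6 mm) and the card centre (133.7 mm). I'll balance the forces and check that the carriage resists being moved.

{"method": "arm_command", "body": {
  "steps": [0.04,-0.02,-0.03,0,0,0,0.1,0,0,0,0,0,0,0.1,0,0,0,0,0,0,0.1]
}}

```text
time: 20.72
tool_pos: [0.5709, 0.1289, 0.0702]
tcp_rot: [-2.515, -1.878, 0.002]
wrist_force: [-4.5, 3.1, 3.6]
width: 0.246
```

```bash
python3 st.py
```

```text
t 20.725 along mm 136.8 across 2.1 z 0.0702 F along/across/z 1.7 -5.2 3.6 w 0.246
```

{"method": "arm_command", "body": {
  "steps": [0.03,0,0,0,0,0,0.1,0,0,0,0,0,0,0.1,0,0,0,0,0,0,0.1]
}}

```text
time: 21.1
tool_pos: [0.571, 0.129, 0.0702]
tcp_rot: [-2.516, -1.878, 0.004]
wrist_force: [-5.1, 0.2, 6.2]
width: 0.244
```

```bash
python3 st.py
```

```text
t 21.1 along mm 136.9 across 2.1 z 0.0702 F along/across/z -1.2 -5.0 6.2 w 0.244
```

{"method": "arm_command", "body": {
  "steps": [0.04,-0.03,-0.02,0,0,0,0.1,0,0,0,0,0,0,0.1,0,0,0,0,0,0,0.1]
}}

```text
time: 21.48
tool_pos: [0.571, 0.1292, 0.0702]
tcp_rot: [-2.517, -1.88, 0.004]
wrist_force: [-0.6, -5.5, 2.1]
width: 0.244
```

```bash
python3 st.py
```

```text
t 21.475 along mm 137.2 across 2.0 z 0.0702 F along/across/z -5.5 1.0 2.1 w 0.244
```

{"method": "arm_command", "body": {
  "steps": [0.03,0,0,0,0,0,0.1,0,0,0,0,0,0,0.1,0,0,0,0,0,0,0.1]
}}

```text
time: 21.85
tool_pos: [0.571, 0.1294, 0.0702]
tcp_rot: [2.517, 1.88, -0.006]
wrist_force: [-1.5, -7.6, 2.9]
width: 0.239
```

```bash
python3 st.py
```

```text
t 21.85 along mm 137.4 across 2.0 z 0.0702 F along/across/z -7.8 0.7 2.9 w 0.239
```

It holds against 7.8 N with only 0.5 mm of motion, so it is seated in the detent. I'll back the load off to about zero and check again.

{"method": "arm_command", "body": {
  "steps": [-0.07,-0.01,-0.02,0,0,0,0.1,0,0,0,0,0,0,0.1,0,0,0,0,0,0,0.1,0,0,0,0,0,0,0.1]
}}

```text
time: 22.35
tool_pos: [0.5709, 0.129, 0.0703]
tcp_rot: [-2.517, -1.88, 0.002]
wrist_force: [4.5, -3.4, -7.1]
width: 0.246
```

```bash
python3 st.py;  python3 - <<'E'
from see import *
for n in ("scene","top"):
    c=bot.read_camera(n);pickle.dump(c,open(n+"16.pkl","wb"))
    a,b,c0,d=(150,220,235,315) if n=="scene" else (138,190,225,285)
    f=8 if n=="scene" else 13
    cv2.imwrite(f"pics/{n}16.png",cv2.resize(c["img"][a:b,c0:d,::-1],None,fx=f,fy=f,interpolation=cv2.INTER_CUBIC))
E
python3 st.py
```

```text
t 22.35 along mm 137.0 across 2.0 z 0.0703 F along/across/z -2.0 5.3 -7.1 w 0.246
t 22.45 along mm 137.0 across 2.0 z 0.0703 F along/across/z -1.7 5.0 -7.8 w 0.247
```

View pics/scene16.png

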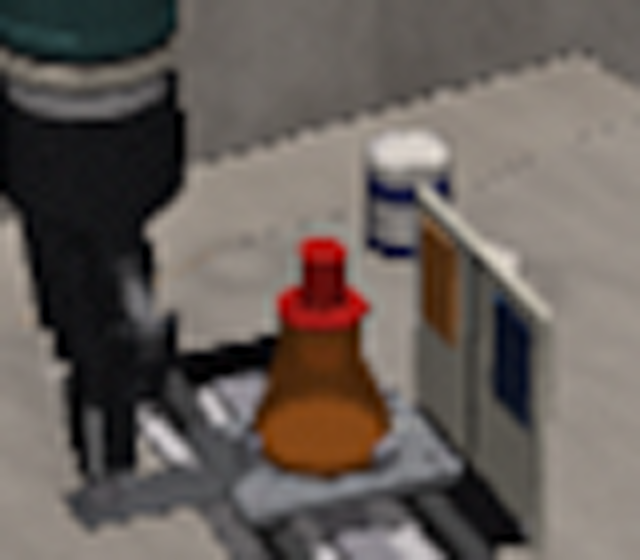

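View pics/top16.png

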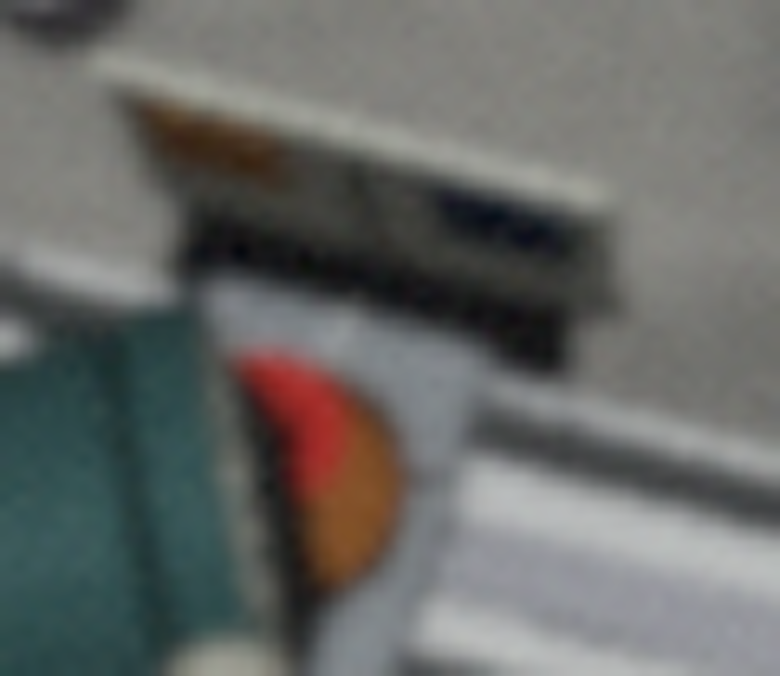

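{"method": "arm_command", "body": {
  "steps": [-0.01,0.02,0.02,0,0,0,0.1,0,0,0,0,0,0,0.1,0,0,0,0,0,0,0.1,0,0,0,0,0,0,0.1]
}}

```text
time: 22.95
tool_pos: [0.5709, 0.1291, 0.0703]
tcp_rot: [-2.516, -1.879, 0.002]
wrist_force: [2.9, -2.8, -5.7]
width: 0.242
```

```bash
python3 st.py; sleep 0; python3 -c "
from workcell import bot
print(bot.finish_job())"
```

```text
t 22.95 along mm 137.0 across 2.0 z 0.0703 F along/across/z -1.9 3.5 -5.7 w 0.242
the job is handed in; nothing more can be done
None
```

I set the red stopper home in the flask and slid the carriage into the notch. I then handed the job in at about 23 s with the knob still held; no verdict is reported.

- **Stopper:** The collar met the rim at tool height 0.1263 m, against a predicted 0.1264 m. After release, the picture showed it upright and seated.
- **Notch:** I felt the carriage pull in about 137 mm along the rail. It then held against 7.8 N with only about 0.5 mm of motion. In the top view, its pointer was within about 0.5 mm of the notch mark and the card's centre line.
- **At hand-in:** The carriage was still at 137.0 mm, with about 2 N along the rail, 3.5 N across it and 6 N vertically.
- **Disagreements:** The scene camera put the flask about 3–5 mm short of the card line. I trusted the top view, the arm's own position and the felt detent over it. An earlier stop at 134 mm looked like the click, but it was only the start of the pull-in.
- **Bystanders:** I did not aim at or touch the cups or the pigment pot, but I did not photograph them again at the end.

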